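Reset the key-cutting machine behind its push-latch cover

ROBOT

A 7-joint arm with a two-finger parallel gripper is mounted at the origin on the work surface. World frame = base frame: x ahead of the robot, y to its left, z up, the work surface at z = 0. Lengths are in m, angles in rad, forces in N, time in s.
With the tool pointing down it reaches from about 0.4 to 0.85 m from the base axis. Payload 10.4 kg.
Tool frame: the origin (TCP) lies between the finger pads; the fingertips stand 25 mm ahead of it and the grasp point (between the pads) lies 6 mm ahead of it; x points along the fingers, y is the direction in which the jaws open and shut, and the axes are right-handed (so a half turn about x gives the same grasp; the last joint's range is limited). The gripper opens to 87 mm and grips with 3 to 60 N. Pads are 19 mm wide; open, the fingers measure 117 mm over their backs; the gripper's body (75 mm by 190 mm) begins 51 mm behind the grasp point.
Start: joints at [1.283, 0.332, -0.065, 1.46, 0.022, 1.35, -0.088], TCP at [0.164, -0.603, 0.248] pointing down, gripper open.
Joint ranges: [-2.6, 2.6], [-0.5, 2.12], [-1.47, 1.34], [0.16, 2.42], [-1.27, 4.41], [0.06, 2.06], [-2.6, 2.6]. Speed limits (rad/s): [2.22, 2.22, 2.79, 2.79, 3.14, 3.14, 3.14].

INTERFACE

Orientations are given as a unit quaternion [x, y, z, w].
In Python, from bench import r gives the robot as it stands.
- The arm moves only by the shell command python3 -m pendant 'ROWS' [FORCE]. ROWS is JSON, a list of rows, each an object with "translation": the shift along the world's x, y, z in cm, a list of three; "angular": the turn, a rotation vector about the world's x, y, z in degrees, a list of three; "hand": the opening, from -1 (shut) to 1 (fully open). In form: [{"translation": [dx, dy, dz], "angular": [wx, wy, wz], "hand": hand}, ...]. A call has 1 to 20 rows; each row shifts and turns the commanded pose from where the row before left it; what a row does not reach is not made up. A row lasts 1/10 s, in which the tool goes at most 50 mm and 8.59 degrees, less where a joint would pass 70% of its speed; a pose out of reach is approached as far as the arm can. A call is refused whole if a number of a shift passes 5 or a number of a turn 8.59, either way. A call with a gripper value outside its range is refused whole. The fingers move at their own pace and stop on an object; FORCE is the grip in N (left out, the last holds). Time passes only in rows, so rows that do not move let the fingers close. It gives the time, the measured TCP pose, the force and the opening at its end, in the units of the state.
- r.read_state(): the state, without advancing time (a new reading comes with each control period).
- r.camera(name): name is "side" or "top" or "wrist"; returns the picture (420x560x3 uint8, red, green, blue); there is no depth.
- r.camera_info(name): a dict with "fx", "fy", "cx", "cy" (pixels), "distortion" ([k1, k2, p1, p2, k3] as OpenCV has them; the pictures are not rectified), "rvec" (rotation vector, rad) and "tvec" (3), from world to camera coordinates, as OpenCV has them; the wrist camera has in their place "mount" (4x4, takes a point from camera to tool coordinates, whose origin is the TCP and whose axes are the tool frame's). Camera axes: x right, y down, z forward; pixel columns grow to the right and rows downward; lengths in m; the calibration is good to about 2 mm. A picture is of the moment at which its call begins: read the wrist's pose just before it. camera_info takes no time and is no camera call.
- r.close_job(): hands the job in, once; it reports no verdict.
Trained networks look in the newest picture that a camera, given by its name, has taken for a name from the list of things; names that differ only in an ending like _2 or _b are one class to them, and where a whole thing is asked for, a point or a joint stands for the part that bears it (a point fixed in the world has none). Each returns a list of dicts, best first, with "confidence" (0 to 1); they miss things now and then, are a little off and sometimes report something else, mostly with a low value. They report only what shows in the picture. A call takes as long as a camera call.
- r.find_in(camera, name): "point" ([row, column] in pixels, amid what is visible of it).
- r.mark_of(camera, name): "point" ([row, column] in pixels: a listed point, or the origin of a listed thing).
The state is a dict: "time": time; "joint_positions": joint angles; "joint_vel": joint speeds; "joint_torque": joint torques, N m; "ee_pos": TCP position; "eef_rot": TCP orientation; "ft_force": force on the tool from outside, world axes, zero at the start; "torque": the same for the moment, N m; "width": finger opening in m.
Only numpy, scipy, OpenCV 4.12 (cv2) and the standard library are available. Lean on these libraries where they do the work, as an engineer would, in place of code of your own. Each camera call takes 0.05 s, during which the arm holds its last target.

TASK

With the fingertips alone, press in the free edge of the machine's push-latch cover and let go so that it pops open, then press the round reset button inside fully home, leaving the square button alone. Then push the open cover down and press it in again until it latches and stays shut when you let go. Nothing is gripped or lifted, and the things lying around the machine stay where they are.

Things in the scene. Friction and masses are not known exactly. Their poses are not given: they have to be found in the camera images.
- machine: Grey key-cutting machine fixed to the bench. Origin: on the bench under the centre of its control box; x points from the box's front (robot side) to its back, y to its left, z up. The cutter head (up to 160 mm high) stands on the box's +y side, from y = +93 to +343 mm, its taller parts beyond y = +140 mm.
- box_rim (a point): Centre of the control box's rim, 87 mm above the bench; axes as the machine's. The box is 160 mm (x) by 190 mm (y) outside; its open top, 136 by 156 mm, is closed by the cover. Inside, the floor lies 47 mm below the rim, with the two buttons on it.
- cover_hinge (a point): Fixed point at the middle of the cover's hinge axis, at the back (+x) of the control box, 92 mm above the bench; axes as the machine's. The hinge axis runs along y.
- cover_press (a point): Point on the outer face of the cover, moving with it: 100 mm from the hinge axis, 33 mm in from the free front edge, mid width; a good place to press. Shut, it lies 97 mm above the bench, 10 mm above the rim.
- cover_edge (a point): Middle of the cover's free edge, half-way through its thickness, moving with it. The cover is a flat plain aluminium plate 133 mm (hinge to free edge) by 154 mm (along the hinge), 4 mm thick, its underside on the hinge axis. A black catch tongue 31 mm long hangs below the middle of this edge.
- cover (a joint): Cover angle, rad: 0 latched, level; 1.50 open, upright; -0.073 pressed in to its stop (7 mm at the press point). Pressed from 0 to the stop (2-4 N at the press point) and released, it springs open in 1.5 s and stays. To shut: push its outer face (the +x side when open) to swing it down (1-3 N), press to the stop, release: it stays at 0. Released short of the stop it opens again.
- round_top (a point): Centre of the top face of the round reset button (28 mm diameter, black), about 66 mm above the bench, inside the box under the cover; it may be left or right of the square one, about 74 mm away. Moves with the button.
- round_button (a joint): Travel of the round button in m: 0 up, 0.006 fully pressed; springs back. About 4 N fully home.
- square_top (a point): Centre of the top face of the square button (26 by 26 mm, black) beside the round one, same height. Not to be pressed.
- square_button (a joint): Travel of the square button in m: 0 up, 0.006 fully pressed.
- padlock: Loose brass padlock lying flat, 50 by 50 by 22 mm body with steel shackle; origin under its body's centre. Leave alone.
- screwdriver: Loose screwdriver lying on the bench right of the machine. Leave alone.
- oil: Loose grey oil bottle, 44 mm diameter, 110 mm high, behind the machine; origin at its foot. Leave alone.

How it is judged:
By the outcome, as a careful person would: the job done as asked, in the order asked, and still so for the second after the job is handed in, with the robot touching nothing.
It also fails if it takes over 54 s, if anything falls off the work surface, if the arm or the gripper's body presses on something with over 40 N, if the wrist force passes 120 N, or if a joint passes its speed limit or range.

## Working session

There is one attempt and no reset: what is moved stays moved. The work goes in short steps, Python scripts to look and compute and a shell command to move; the robot and the scene stay as the last step left them, time stands still between calls to the robot, and variables do not carry over. Pictures are saved under pics/ and viewed, and the job is handed in when it is done.

```bash
mkdir -p pics; ls; cat > h.py <<'E'
import numpy as np,cv2
from bench import r
from scipy.spatial.transform import Rotation as R
def ray(cam,p,st=None):
    i=r.camera_info(cam)
    K=np.array([[i['fx'],0,i['cx']],[0,i['fy'],i['cy']],[0,0,1.]])
    u=cv2.undistortPoints(np.array([[[p[1],p[0]]]],float),K,np.array(i['distortion'],float))[0,0]
    d=np.array([u[0],u[1],1.])
    if 'rvec' in i:
        M=R.from_rotvec(np.ravel(i['rvec'])).as_matrix(); t=np.ravel(i['tvec'])
        return -M.T@t, M.T@d
    st=st or r.read_state(); T=np.array(i['mount']); Q=R.from_quat(st['eef_rot']).as_matrix()
    return Q@T[:3,3]+np.array(st['ee_pos']), Q@T[:3,:3]@d
def atz(cam,p,z,st=None):
    o,d=ray(cam,p,st); return o+d*(z-o[2])/d[2]
def snap(cam,name):
    im=r.camera(cam); cv2.imwrite('pics/%s.png'%name,im[:,:,::-1]); return im
E
python3 - <<'E'
from h import *
s=r.read_state();print(s)
for c in ['side','top','wrist']: snap(c,c+'0')
for c in ['top','side','wrist']:
  for n,z in [('machine',0),('box_rim',.087),('cover_hinge',.092),('cover_press',.097),('cover_edge',.094),('padlock',0),('oil',0),('screwdriver',0)]:
    m=r.mark_of(c,n)[:1]
    for k in m: print(c,n,k, atz(c,k['point'],z).round(4))
E
```

```text
pics
{'time': 0.0, 'joint_positions': array([ 1.2833744 ,  0.33288626, -0.06470401,  1.46098593,  0.02161596,
        1.3498855 , -0.08848928]), 'joint_vel': array([ 0.00178999, -0.00085675, -0.00109833, -0.00096168,  0.00038208,
        0.00208754, -0.0001696 ]), 'joint_torque': array([ 1.10611763e-03, -6.23245597e+01,  2.50128529e-02, -3.89888227e+01,
       -6.14255201e-02,  3.96992464e-02,  9.35988123e-05]), 'ee_pos': array([ 0.16348215, -0.6028595 ,  0.24672364]), 'eef_rot': array([-0.70081741, -0.09387938,  0.70101268, -0.09285924]), 'ft_force': array([-0.91121662,  0.48821741, -0.64874763]), 'torque': array([-0.00300362, -0.02542873, -0.07472371]), 'width': 0.08706776730628478}
top machine {'point': [240.8, 220.2], 'confidence': 0.66} [ 0.5497 -0.0508  0.    ]
top box_rim {'point': [231.5, 212.6], 'confidence': 0.62} [ 0.5527 -0.0501  0.087 ]
top cover_hinge {'point': [192.9, 213.8], 'confidence': 0.85} [ 0.6237 -0.0531  0.092 ]
top cover_press {'point': [247.0, 212.0], 'confidence': 0.9} [ 0.5229 -0.0506  0.097 ]
top cover_edge {'point': [264.6, 212.1], 'confidence': 0.71} [ 
[... 265 characters left out ...]
8  0.    ]
side machine {'point': [317.5, 269.1], 'confidence': 0.65} [ 0.5573 -0.0502  0.    ]
side box_rim {'point': [291.2, 266.4], 'confidence': 0.83} [ 0.5584 -0.0458  0.087 ]
side cover_hinge {'point': [281.1, 227.7], 'confidence': 0.55} [ 0.6235 -0.0507  0.092 ]
side cover_press {'point': [287.8, 287.6], 'confidence': 0.71} [ 0.5248 -0.0515  0.097 ]
side cover_edge {'point': [291.0, 306.7], 'confidence': 0.58} [ 0.4942 -0.0528  0.094 ]
side padlock {'point': [180.2, 369.6], 'confidence': 0.72} [ 0.4071 -0.428   0.    ]
side oil {'point': [253.3, 186.0], 'confidence': 0.9} [ 0.7439 -0.1615  0.    ]
side screwdriver {'point': [158.8, 271.3], 'confidence': 0.57} [ 0.6341 -0.4619  0.    ]
```

View pics/top0.png

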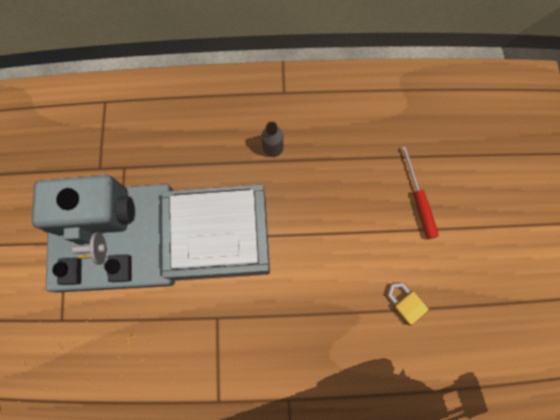

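View pics/side0.png

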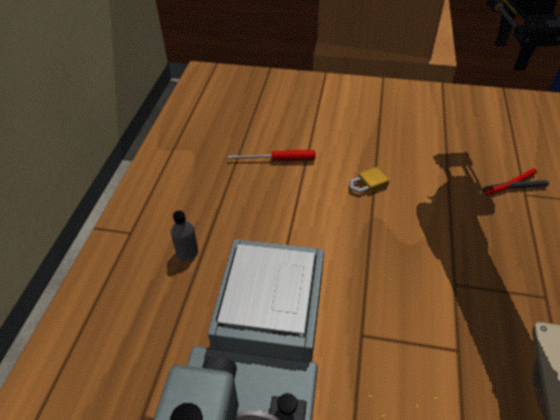

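The cover is shut, with its press point near (0.523, -0.051), hinge at x≈0.624 and the machine about square to the world. The bottle is behind it, with the padlock and screwdriver to the right. I'll move above the press point with the fingers shut and squared up.

```bash
python3 -m pendant '[{"translation":[2.2,3.4,0],"angular":[0,0,-1],"hand":-1},{"translation":[2.2,3.4,0],"angular":[0,0,-1],"hand":-1},{"translation":[2.2,3.4,0],"angular":[0,0,-1],"hand":-1},{"translation":[2.2,3.4,0],"angular":[0,0,-1],"hand":-1},{"translation":[2.2,3.4,0],"angular":[0,0,-1],"hand":-1},{"translation":[2.2,3.4,0],"angular":[0,0,-1],"hand":-1},{"translation":[2.2,3.4,0],"angular":[0,0,-1],"hand":-1},{"translation":[2.2,3.4,0],"angular":[0,0,-1],"hand":-1},{"translation":[2.2,3.4,0],"angular":[0,0,-1],"hand":-1},{"translation":[2.2,3.4,0],"angular":[0,0,-1],"hand":-1},{"translation":[2.2,3.4,0],"angular":[0,0,-1],"hand":-1},{"translation":[2.2,3.4,0],"angular":[0,0,-1],"hand":-1},{"translation":[2.2,3.4,0],"angular":[0,0,-1],"hand":-1},{"translation":[2.2,3.4,0],"angular":[0,0,-1],"hand":-1},{"translation":[2.2,3.4,0],"angular":[0,0,-1],"hand":-1},{"translation":[0,0,0],"angular":[0,0,0],"hand":-1}]' 10
python3 - <<'E'
from h import *
s=r.read_state();print(s['time'],s['ee_pos'],s['ft_force'],s['width']);print(R.from_quat(s['eef_rot']).as_matrix().round(3))
snap('wrist','w1'); print(atz('top',r.mark_of('top','cover_press')[0]['point'],.097))
for n,z in [('cover_hinge',.092),('cover_press',.097),('cover_edge',.094)]:
    for k in r.mark_of('wrist',n)[:1]: print(n,k, atz('wrist',k['point'],z,s).round(4))
E
```

```text
time: 2.95
ee_pos: [0.4956, -0.0876, 0.2479]
eef_rot: [0.708, 0.004, -0.707, 0.003]
ft_force: [-0.5, 0.3, 0.3]
width: 0.0007
2.95 [ 0.49563832 -0.08757996  0.24787572] [-0.52123924  0.32359809  0.33628587] 0.0006775263153286105
[[ 0.001  0.01  -1.   ]
 [ 0.002 -1.    -0.01 ]
 [-1.    -0.002 -0.002]]
[ 0.52287237 -0.05057733  0.097     ]
cover_hinge {'point': [59.2, 233.9], 'confidence': 0.6} [ 0.623  -0.0486  0.092 ]
cover_press {'point': [170.9, 242.8], 'confidence': 0.94} [ 0.5254 -0.0548  0.097 ]
cover_edge {'point': [201.3, 241.3], 'confidence': 0.81} [ 0.4947 -0.0523  0.094 ]
```

```bash
python3 -m pendant '[{"translation":[1.3,1.8,-2.5],"angular":[0,0,0],"hand":-1},{"translation":[1.3,1.8,-3],"angular":[0,0,0],"hand":-1},{"translation":[0,0,-3],"angular":[0,0,0],"hand":-1},{"translation":[0,0,-2.5],"angular":[0,0,0],"hand":-1},{"translation":[0,0,-1],"angular":[0,0,0],"hand":-1},{"translation":[0,0,-0.5],"angular":[0,0,0],"hand":-1},{"translation":[0,0,-0.3],"angular":[0,0,0],"hand":-1},{"translation":[0,0,-0.3],"angular":[0,0,0],"hand":-1},{"translation":[0,0,0],"angular":[0,0,0],"hand":-1}]'
```

```text
time: 4.1
ee_pos: [0.5201, -0.0577, 0.1173]
eef_rot: [0.708, 0.001, -0.707, 0.001]
ft_force: [0.0, -1.1, 3.2]
width: 0.0006
```

```bash
python3 -m pendant '[{"translation":[0,0,-0.2],"angular":[0,0,0],"hand":-1},{"translation":[0,0,-0.2],"angular":[0,0,0],"hand":-1},{"translation":[0,0,0],"angular":[0,0,0],"hand":-1}]'
```

```text
time: 4.4
ee_pos: [0.5203, -0.0576, 0.114]
eef_rot: [0.708, 0.0, -0.707, 0.001]
ft_force: [-5.3, -2.6, 14.5]
width: 0.0004
```

At the stop (14 N). Now I let go, retreating up and toward the robot.

```bash
python3 -m pendant '[{"translation":[0,0,2],"angular":[0,0,0],"hand":-1},{"translation":[-2,0,4],"angular":[0,0,0],"hand":-1},{"translation":[-3,0,4.5],"angular":[0,0,0],"hand":-1},{"translation":[-3,0,4.5],"angular":[0,0,0],"hand":-1},{"translation":[-1,0,3],"angular":[0,0,0],"hand":-1},{"translation":[0,0,0],"angular":[0,0,0],"hand":-1},{"translation":[0,0,0],"angular":[0,0,0],"hand":-1},{"translation":[0,0,0],"angular":[0,0,0],"hand":-1},{"translation":[0,0,0],"angular":[0,0,0],"hand":-1},{"translation":[0,0,0],"angular":[0,0,0],"hand":-1},{"translation":[0,0,0],"angular":[0,0,0],"hand":-1},{"translation":[0,0,0],"angular":[0,0,0],"hand":-1},{"translation":[0,0,0],"angular":[0,0,0],"hand":-1},{"translation":[0,0,0],"angular":[0,0,0],"hand":-1},{"translation":[0,0,0],"angular":[0,0,0],"hand":-1}]'
python3 - <<'E'
from h import *
s=r.read_state();print(s['time'],s['ee_pos'],s['ft_force'])
snap('wrist','w2');snap('side','s2');snap('top','t2')
for c in ['wrist','top','side']:
  for n,z in [('round_top',.066),('square_top',.066)]:
    for k in r.mark_of(c,n)[:2]: print(c,n,k, atz(c,k['point'],z,s).round(4))
E
```

```text
time: 5.9
ee_pos: [0.4341, -0.0573, 0.2858]
eef_rot: [0.707, 0.001, -0.707, 0.001]
ft_force: [-0.5, -0.3, 0.3]
width: 0.0004
5.9 [ 0.43412395 -0.05725098  0.28579571] [-0.48678428 -0.29365896  0.28492111]
wrist round_top {'point': [96.6, 302.8], 'confidence': 0.63} [ 0.5347 -0.0857  0.066 ]
wrist square_top {'point': [104.3, 242.3], 'confidence': 0.86} [ 0.5265 -0.0189  0.066 ]
top round_top {'point': [240.4, 232.6], 'confidence': 0.61} [ 0.5386 -0.0837  0.066 ]
top square_top {'point': [248.8, 197.6], 'confidence': 0.6} [ 0.5252 -0.0185  0.066 ]
top square_top {'point': [308.3, 407.4], 'confidence': 0.42} [ 0.4015 -0.3971  0.066 ]
side round_top {'point': [281.0, 285.8], 'confidence': 0.61} [ 0.5337 -0.0854  0.066 ]
side square_top {'point': [317.2, 287.2], 'confidence': 0.78} [ 0.5195 -0.017   0.066 ]
```

View pics/w2.png

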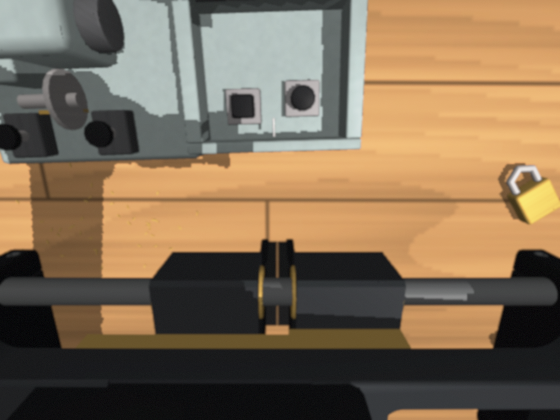

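View pics/s2.png

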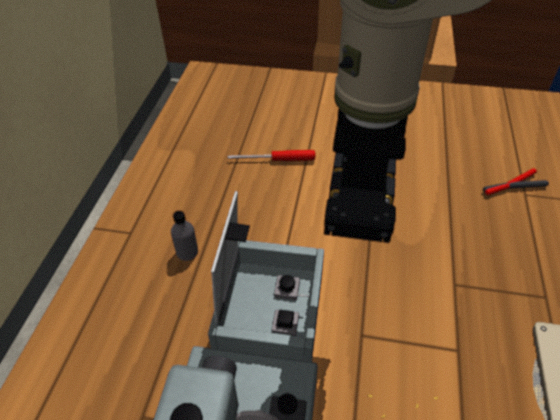

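View pics/t2.png

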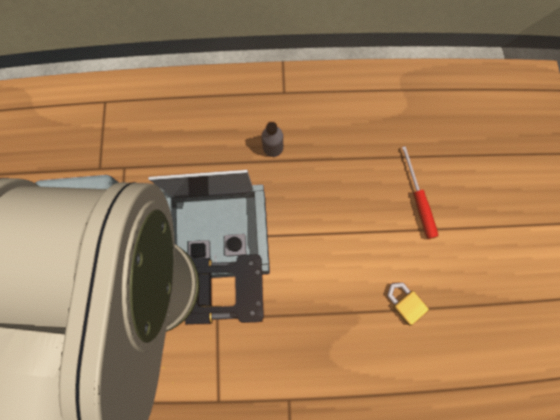

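```bash
python3 - <<'E'
from h import *
print(np.round(r.camera_info('wrist')['mount'],3)); s=r.read_state(); print(ray('wrist',(210,280),s))
E
```

```text
[[-0.    -0.283  0.959 -0.135]
 [ 1.    -0.001  0.     0.   ]
 [ 0.001  0.959  0.283 -0.079]
 [ 0.     0.     0.     1.   ]]
(array([ 0.51270106, -0.05704923,  0.42087867]), array([-0.29248883, -0.01127024, -0.95630424]))
```

View pics/w1.png

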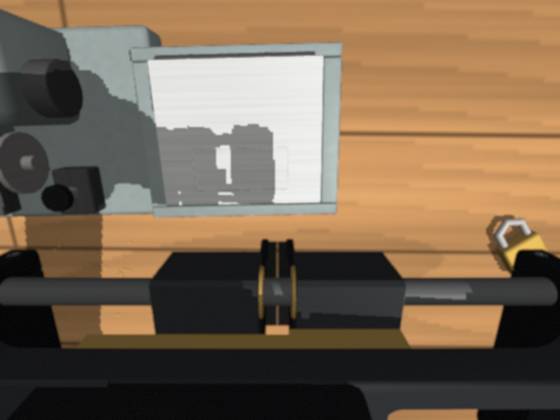

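The cover stands open. The round button is on the right at about (0.535, -0.0855). The wrist camera sticks out toward the cover, so I'll tilt the tool 20° to stay clear.

```bash
python3 -m pendant '[{"translation":[1.5,-0.7,-2],"angular":[0,-4,0],"hand":-1},{"translation":[2,-0.7,-2],"angular":[0,-4,0],"hand":-1},{"translation":[2,-0.7,-2],"angular":[0,-4,0],"hand":-1},{"translation":[2,-0.7,-2],"angular":[0,-4,0],"hand":-1},{"translation":[2.2,0,-3],"angular":[0,-4,0],"hand":-1},{"translation":[0,0,-3],"angular":[0,0,0],"hand":-1},{"translation":[0,0,-3],"angular":[0,0,0],"hand":-1},{"translation":[0,0,0],"angular":[0,0,0],"hand":-1},{"translation":[0,0,0],"angular":[0,0,0],"hand":-1}]'
python3 - <<'E'
from h import *
s=r.read_state();M=R.from_quat(s['eef_rot']).as_matrix();print(s['time'],s['ee_pos']+.025*M[:,0],M.round(3),s['ft_force'])
snap('wrist','w3');snap('side','s3')
E
```

```text
time: 7.25
ee_pos: [0.5313, -0.0851, 0.1163]
eef_rot: [0.819, 0.001, -0.574, 0.001]
ft_force: [0.1, 0.5, 0.8]
width: 0.0003
7.25 [ 0.53986922 -0.08505739  0.09282844] [[ 0.342  0.003 -0.94 ]
 [ 0.001 -1.    -0.003]
 [-0.94   0.001 -0.342]] [0.1399949  0.49732386 0.80033142]
```

View pics/w3.png

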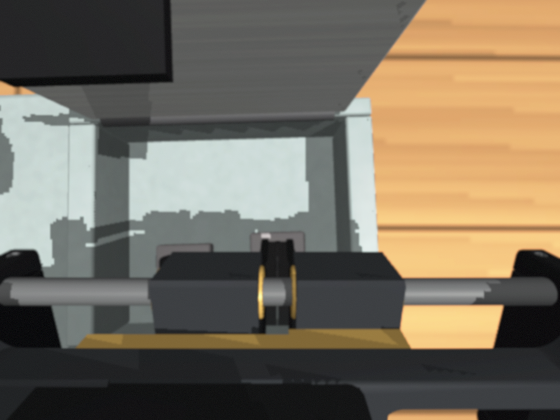

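View pics/s3.png

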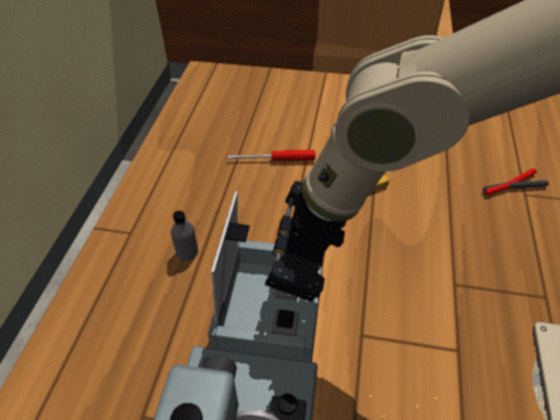

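The fingers line up with the round button's base (column ~277) and are clear of the cover. Pressing down next.

```bash
python3 -m pendant '[{"translation":[0,0,-1],"angular":[0,0,0],"hand":-1},{"translation":[0,0,-0.8],"angular":[0,0,0],"hand":-1},{"translation":[0,0,-0.4],"angular":[0,0,0],"hand":-1},{"translation":[0,0,-0.3],"angular":[0,0,0],"hand":-1},{"translation":[0,0,0],"angular":[0,0,0],"hand":-1}]'
python3 -m pendant '[{"translation":[0,0,-0.2],"angular":[0,0,0],"hand":-1},{"translation":[0,0,-0.1],"angular":[0,0,0],"hand":-1},{"translation":[0,0,0],"angular":[0,0,0],"hand":-1}]'
```

```text
time: 7.85
ee_pos: [0.531, -0.0852, 0.0905]
eef_rot: [0.819, 0.001, -0.574, 0.001]
ft_force: [-1.1, 0.7, 3.1]
width: 0.0006
time: 8.15
ee_pos: [0.5313, -0.0852, 0.0879]
eef_rot: [0.819, 0.001, -0.573, 0.001]
ft_force: [-0.9, 0.6, 3.2]
width: 0.0006
```

```bash
python3 -m pendant '[{"translation":[0,0,-0.1],"angular":[0,0,0],"hand":-1},{"translation":[0,0,-0.1],"angular":[0,0,0],"hand":-1},{"translation":[0,0,0],"angular":[0,0,0],"hand":-1}]'
python3 -m pendant '[{"translation":[0,0,-0.1],"angular":[0,0,0],"hand":-1},{"translation":[0,0,-0.1],"angular":[0,0,0],"hand":-1},{"translation":[0,0,0],"angular":[0,0,0],"hand":-1}]'
```

```text
time: 8.45
ee_pos: [0.5315, -0.0852, 0.0865]
eef_rot: [0.819, 0.001, -0.573, 0.001]
ft_force: [-8.4, 0.2, 13.5]
width: 0.0004
time: 8.75
ee_pos: [0.5319, -0.0853, 0.0857]
eef_rot: [0.82, 0.0, -0.573, 0.002]
ft_force: [-19.6, 2.7, 33.4]
width: 0.0008
```

Button home (hard stop, 33 N). I'll retreat upward, then go over the cover to behind it, straightening the tool at height.

```bash
python3 -m pendant '[{"translation":[0,0,2],"angular":[0,0,0],"hand":-1},{"translation":[-0.5,0.5,4],"angular":[0,0,0],"hand":-1},{"translation":[-0.5,0.5,4],"angular":[0,0,0],"hand":-1},{"translation":[-0.5,0.5,4],"angular":[0,0,0],"hand":-1},{"translation":[-0.5,0.5,4],"angular":[0,0,0],"hand":-1},{"translation":[0,0.5,3.5],"angular":[0,4,0],"hand":-1},{"translation":[0,0.5,0.5],"angular":[0,4,0],"hand":-1},{"translation":[0,0.3,0],"angular":[0,4,0],"hand":-1},{"translation":[1,0,0],"angular":[0,4,0],"hand":-1},{"translation":[2,0,0],"angular":[0,4,0],"hand":-1},{"translation":[0,0,0],"angular":[0,0,0],"hand":-1},{"translation":[0,0,0],"angular":[0,0,0],"hand":-1}]'
python3 - <<'E'
from h import *
s=r.read_state();M=R.from_quat(s['eef_rot']).as_matrix();print(s['time'],s['ee_pos']+.025*M[:,0],s['ft_force'])
snap('side','s4')
for n in ['cover_edge','cover_press']: print(n,r.mark_of('side',n)[:1])
E
```

```text
time: 9.95
ee_pos: [0.5413, -0.0519, 0.3026]
eef_rot: [-0.707, -0.002, 0.708, -0.001]
ft_force: [0.6, 0.0, 0.5]
width: 0.0002
9.95 [ 0.54130327 -0.05180961  0.27761548] [0.55694557 0.02588418 0.50856812]
cover_edge [{'point': [227.9, 223.9], 'confidence': 0.69}]
cover_press [{'point': [243.5, 222.1], 'confidence': 0.87}]
```

View pics/s4.png

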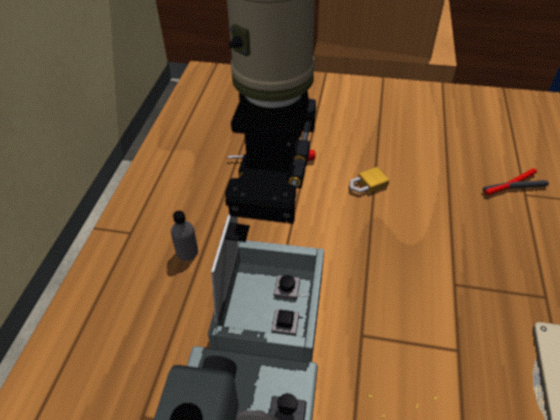

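```bash
python3 -m pendant '[{"translation":[3,0,0],"angular":[0,0,0],"hand":-1},{"translation":[3.5,0,0],"angular":[0,0,0],"hand":-1},{"translation":[3.5,0,0],"angular":[0,0,0],"hand":-1},{"translation":[3,0,0],"angular":[0,0,0],"hand":-1},{"translation":[0,0,0],"angular":[0,0,0],"hand":-1},{"translation":[0,0,-3],"angular":[0,0,0],"hand":-1},{"translation":[0,0,-3],"angular":[0,0,0],"hand":-1},{"translation":[0,0,-2],"angular":[0,0,0],"hand":-1},{"translation":[0,0,0],"angular":[0,0,0],"hand":-1},{"translation":[0,0,0],"angular":[0,0,0],"hand":-1}]'
python3 - <<'E'
from h import *
snap('side','s5')
E
```

```text
time: 11.1
ee_pos: [0.6708, -0.0525, 0.2256]
eef_rot: [0.708, 0.001, -0.707, 0.001]
ft_force: [-1.0, 0.4, 0.4]
width: 0.0002
```

View pics/s5.png

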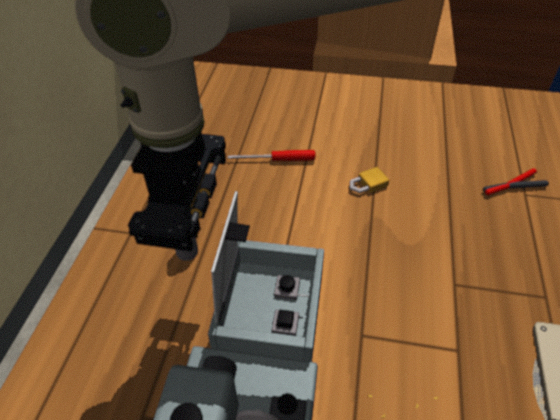

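The gripper is behind the upright cover and clear of the bottle. Now I swing the cover down along its arc.

```bash
python3 -m pendant '[{"translation":[-2.5,0,-0.3],"angular":[0,0,0],"hand":-1},{"translation":[-1.5,0,0],"angular":[0,0,0],"hand":-1},{"translation":[-1,0,-0.1],"angular":[0,0,0],"hand":-1},{"translation":[-1,0,-0.2],"angular":[0,0,0],"hand":-1},{"translation":[-1.1,0,-0.2],"angular":[0,0,0],"hand":-1},{"translation":[-1,0,-0.4],"angular":[0,0,0],"hand":-1},{"translation":[-0.9,0,-0.5],"angular":[0,0,0],"hand":-1},{"translation":[-0.9,0,-0.5],"angular":[0,0,0],"hand":-1},{"translation":[0,0,0],"angular":[0,0,0],"hand":-1}]'
python3 - <<'E'
from h import *
snap('side','s6')
E
```

```text
time: 12.05
ee_pos: [0.5715, -0.0524, 0.2021]
eef_rot: [0.707, 0.001, -0.707, 0.001]
ft_force: [0.2, 0.2, 0.8]
width: 0.0005
```

View pics/s6.png

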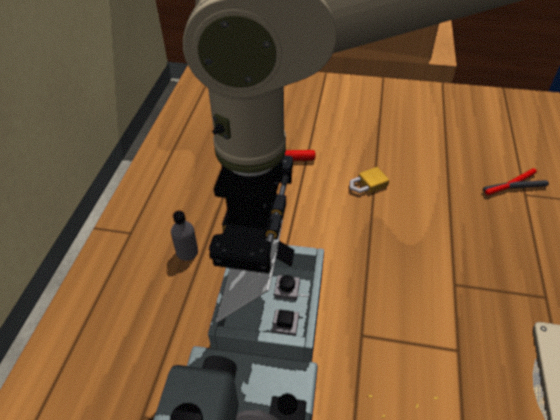

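The cover is swinging down as planned, now at about 0.9 rad. Continuing the arc.

```bash
python3 -m pendant '[{"translation":[-0.8,0,-0.7],"angular":[0,0,0],"hand":-1},{"translation":[-0.8,0,-0.7],"angular":[0,0,0],"hand":-1},{"translation":[-0.7,0,-0.8],"angular":[0,0,0],"hand":-1},{"translation":[-0.5,0,-0.9],"angular":[0,0,0],"hand":-1},{"translation":[-0.5,0,-0.9],"angular":[0,0,0],"hand":-1},{"translation":[-0.5,0,-1],"angular":[0,0,0],"hand":-1},{"translation":[-0.2,0,-1],"angular":[0,0,0],"hand":-1},{"translation":[-0.2,0,-1],"angular":[0,0,0],"hand":-1},{"translation":[-0.2,0,-0.7],"angular":[0,0,0],"hand":-1},{"translation":[-0.1,0,-0.3],"angular":[0,0,0],"hand":-1},{"translation":[0,0,0],"angular":[0,0,0],"hand":-1}]'
python3 -m pendant '[{"translation":[0,0,-0.3],"angular":[0,0,0],"hand":-1},{"translation":[0,0,-0.3],"angular":[0,0,0],"hand":-1},{"translation":[0,0,-0.2],"angular":[0,0,0],"hand":-1},{"translation":[0,0,0],"angular":[0,0,0],"hand":-1}]'
```

```text
time: 13.2
ee_pos: [0.5269, -0.052, 0.1213]
eef_rot: [-0.707, -0.001, 0.707, -0.001]
ft_force: [0.1, -0.1, 2.7]
width: 0.0006
time: 13.6
ee_pos: [0.5271, -0.052, 0.1146]
eef_rot: [-0.707, -0.001, 0.707, -0.001]
ft_force: [-5.8, 1.3, 13.7]
width: 0.0009
```

```bash
python3 -m pendant '[{"translation":[0,0,-0.1],"angular":[0,0,0],"hand":-1},{"translation":[0,0,0],"angular":[0,0,0],"hand":-1},{"translation":[0,0,0],"angular":[0,0,0],"hand":-1}]'
python3 -m pendant '[{"translation":[0,0,1],"angular":[0,0,0],"hand":-1},{"translation":[-1,0,3],"angular":[0,0,0],"hand":-1},{"translation":[-2,0,4],"angular":[0,0,0],"hand":-1},{"translation":[-3,0,4],"angular":[0,0,0],"hand":-1},{"translation":[-3,0,4],"angular":[0,0,0],"hand":-1},{"translation":[-3,0,2],"angular":[0,0,0],"hand":-1},{"translation":[0,0,0],"angular":[0,0,0],"hand":-1},{"translation":[0,0,0],"angular":[0,0,0],"hand":-1},{"translation":[0,0,0],"angular":[0,0,0],"hand":-1},{"translation":[0,0,0],"angular":[0,0,0],"hand":-1},{"translation":[0,0,0],"angular":[0,0,0],"hand":-1},{"translation":[0,0,0],"angular":[0,0,0],"hand":-1},{"translation":[0,0,0],"angular":[0,0,0],"hand":-1},{"translation":[0,0,0],"angular":[0,0,0],"hand":-1},{"translation":[0,0,0],"angular":[0,0,0],"hand":-1},{"translation":[0,0,0],"angular":[0,0,0],"hand":-1},{"translation":[0,0,0],"angular":[0,0,0],"hand":-1},{"translation":[0,0,0],"angular":[0,0,0],"hand":-1}]'
python3 - <<'E'
from h import *
snap('side','s7');snap('wrist','w7');snap('top','t7')
for n,z in [('cover_edge',.094),('padlock',0),('oil',0),('screwdriver',0)]:
  for k in r.mark_of('side',n)[:1]: print(n,k,atz('side',k['point'],z).round(4))
E
```

```text
time: 13.9
ee_pos: [0.5272, -0.052, 0.1144]
eef_rot: [-0.707, -0.001, 0.707, -0.001]
ft_force: [-10.3, 1.0, 23.4]
width: 0.0008
time: 15.7
ee_pos: [0.4071, -0.0522, 0.2928]
eef_rot: [0.707, 0.001, -0.707, 0.001]
ft_force: [0.4, -0.1, -0.9]
width: 0.0004
cover_edge {'point': [291.1, 307.6], 'confidence': 0.62} [ 0.4928 -0.0528  0.094 ]
oil {'point': [250.9, 187.3], 'confidence': 0.71} [ 0.7432 -0.1677  0.    ]
screwdriver {'point': [160.8, 272.3], 'confidence': 0.67} [ 0.6305 -0.4554  0.    ]
```

View pics/s7.png

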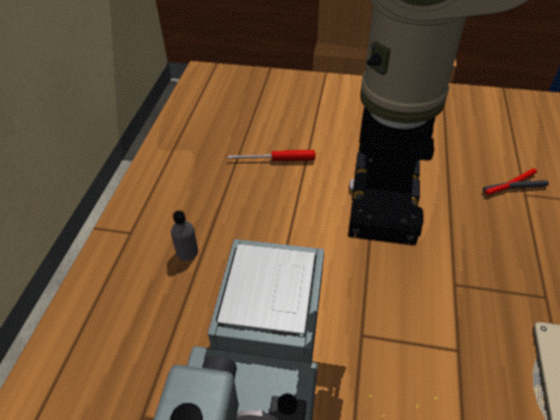

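View pics/w7.png

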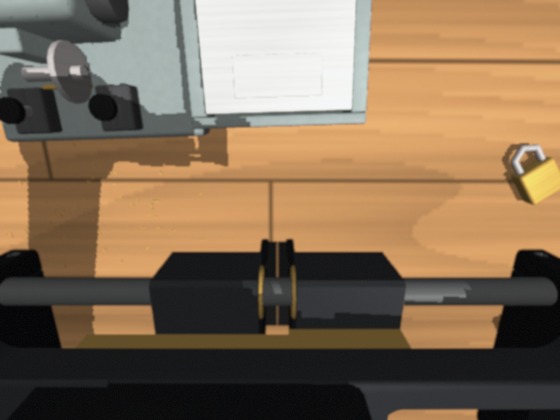

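The cover has stayed shut and level for over a second since release, and the bottle, screwdriver and padlock are where they were. Handing in.

```bash
python3 -c "
from bench import r
print(r.close_job())"
```

```text
the job is handed in; nothing more can be done
None
```

I pressed the cover to its stop and it popped open. I then pressed the round button (the right-hand one) fully home and swung the cover down from behind. Pressing it to the stop again latched it. The job was handed in at about 16 s of the 54 s allowed.

- **Cover:** about 1.4 s after I let go it was still shut and level. Its free edge was found within about 2 mm of where it was at the start.
- **Round button:** the force rose sharply at the end of its travel, which shows it reached the stop. The last step took it to about 33 N vertically (about 39 N in all), much more than the roughly 4 N it needs. That was the fingertips, not the arm or gripper body.
- **Square button:** I didn't touch it.
- **Loose things:** the bottle and screwdriver were found within about 7 mm of their starting positions, which I put down to the detector, as they look the same in the pictures. In the last check the detector didn't report the padlock in the side view, where the gripper hid it. The wrist picture showed it lying beside the machine; I judged that by eye and did not measure it.

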